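# Return the rack slide to its dial mark with the play taken up

## Robot

A 6-joint arm with a two-finger parallel gripper is mounted at the origin on a cart in front of the work surface, level with it; the furniture and walls round the work are solid. World frame = base frame: x ahead of the robot, y to its left, z up, the work surface at z = 0. Lengths are in mm, angles in rad, forces in N, time in s.
With the tool pointing down it reaches from about 350 to 975 mm from the base axis. Payload 7.1 kg.
Tool frame: the origin (TCP) lies between the finger pads; the fingertips stand 8 mm ahead of it and the grasp point (between the pads) lies 11 mm behind it; x points along the fingers, y is the direction in which the jaws open and shut, and the axes are right-handed (so a half turn about x gives the same grasp; the last joint's range is limited). The gripper opens to 88 mm and grips with 3 to 60 N. Pads are 20 mm wide; open, the fingers measure 115 mm over their backs; the gripper's body (75 mm by 178 mm) begins 61 mm behind the grasp point.
Start: joints at [-1.195, 0.423, 1.63, -0, 1.089, -0.019], TCP at [240.405, -576.897, 230.675] pointing down, gripper open.
Joint ranges: [-3, 3], [-0.9, 2.11], [0.09, 2.58], [-1.31, 4.45], [0.11, 2.69], [-2.54, 2.54]. Speed limits (rad/s): [2.39, 2.39, 3.01, 3.14, 3.14, 3.14].

## Interface

Orientations are given as a rotation vector (axis times angle).
In Python, from workcell import ctrl gives the robot as it stands.
- The arm moves only by the tool apply_moves, never from a script. Its argument "increments" is a list of rows, each an object with "gripper": the opening in per cent of the stroke, from 0 (shut) to 100 (fully open); "delta_pos": the shift along the tool's x, y, z in cm, a list of three; "dr": the turn, a rotation vector about the tool's x, y, z in rad, a list of three. In form: [{"gripper": gripper, "delta_pos": [dx, dy, dz], "dr": [ax, ay, az]}, ...]. A call has exactly 5 rows; each row shifts and turns the commanded pose from where the row before left it, along the tool's axes as they then stand; what a row does not reach is not made up. A row lasts 1/12 s, in which the tool goes at most 41.7 mm and 7.16 degrees, less where a joint would pass 70% of its speed; a pose out of reach is approached as far as the arm can. A call with a gripper value outside its range is refused whole. The fingers move at their own pace and stop on an object; the grip force is fixed at half the most. Time passes only in rows, so rows that do not move let the fingers close, or fill a call up. It gives the time, the measured TCP pose, the force and the opening at its end, in the units of the state.
- ctrl.get_obs(): the state, without advancing time (a new reading comes with each control period).
- ctrl.get_image(name): name is "scene" or "top"; returns a dict with "img" (384x512x3 uint8, red, green, blue), "range_z" (384x512 float32, mm along the optical axis (not along the pixel's ray), 0 where there is no reading), "mtx" (3x3 intrinsics, pixels), "rvec" (rotation vector, rad) and "tvec" (3), from world to camera coordinates, as OpenCV has them. Camera axes: x right, y down, z forward; pixel columns grow to the right and rows downward; lengths in mm; the calibration is good to about 2 mm. A picture is of the moment at which its call begins.
- ctrl.close_job(): hands the job in, once; it reports no verdict.
The state is a dict: "t": time; "qpos": joint angles; "qvel": joint speeds; "joint_torque": joint torques, N m; "ee_pos": TCP position; "orientation": TCP orientation; "ft_force": force on the tool from outside, world axes, zero at the start; "moment": the same for the moment, N m; "width": finger opening in mm.
Only numpy, scipy, OpenCV 4.12 (cv2) and the standard library are available. Lean on these libraries where they do the work, as an engineer would, in place of code of your own. Each camera call takes 0.05 s, during which the arm holds its last target. There are 200 camera calls.

## Task

The tube-rack slide on the bench has been left past its mark and its drive has play. By the crank handle, wind the dial counter-clockwise (seen from above) past the pointer and on until you feel the rack carriage press lightly on its spring buffer, without ramming it; then come back clockwise, finishing in that direction so that the play is taken up forwards, until the dial's long raised rib stands in line with the pointer, and let go. Do not push the carriage itself, and leave the vial, cup and tube as they are.

Things in the scene. Friction and masses are not known exactly. Their poses are not given: they have to be found in the camera images.
- slide_base: Fixed grey plate of the bench slide, 210 x 320 x 12 mm. Origin: on the work surface exactly under the vertical axis of the handwheel; x from there towards the slide bed, y along the bed, z up. The bed (two steel rods along y) lies 100 mm behind the handwheel axis. A post carries the handwheel.
- crank_handle (a point): Middle of the upright black crank handle on the dial: a sleeve 15 mm in diameter, z = 103 to 151 mm above the work surface (this point 131), 45 mm from the handwheel axis. It spins freely on its pin: pinch it from above and lead it round a circle without turning the gripper. It starts on the +y side of the axis; the work takes it round the robot's side (-x), up to 3.3 rad.
- dial_mark (a point): Outer end of the long raised dark rib (34 x 4 mm) on the dial, 55 mm from the axis, 120 degrees counter-clockwise of the crank handle seen from above. The dial is an aluminium disc 112 mm across, top at z = 98 mm, with short ticks every 10 degrees. Turning clockwise (forward) drives the carriage towards -y of slide_base, counter-clockwise towards +y.
- index_ring: Fixed dark ring under the dial with one arm that rises beside the rim and ends in a radial pointer bar (24 x 4 mm, 58 to 82 mm from the axis), level with the dial's top. Origin on the handwheel axis at the work surface; its x axis points from there along the pointer. It is clamped at a new angle each time and does not move. At the start the rib is 0.3 to 1.3 rad clockwise past the pointer.
- handwheel (a joint): Play between handwheel and drive shaft, rad: the handwheel turns loosely over 0.6 rad (about 0.5 N at the handle) before it drives the shaft either way (about 1 to 2.5 N at the handle). 0 = play taken up forwards (clockwise), -0.6 = taken up backwards. It starts anywhere between and stays where it is left.
- carriage: Aluminium carriage on the two rods, 88 x 146 x 16 mm, with a white rack and four tubes on it (tops about 140 mm above the work surface). It moves along y of slide_base, 18 mm per radian of the shaft. Its origin lies in the plane of the handwheel axis at the work surface, level in y with the carriage's middle.
- vial: Small control vial, 25 mm across and 49 mm high, standing loose on the slide's plate left of the handwheel; origin at the centre of its foot. A bystander.
- cup: Specimen cup with screw lid, 58 mm across and 59 mm high, standing loose on the slide's plate right of the handwheel; origin at the centre of its foot. A bystander.
- lying_tube: Blood tube, 16 x 90 mm, lying loose on the work surface at the right. A bystander.
- carriage_end (a point): Middle of the carriage's +y end face. Beyond it a grey block with a sprung nose, the buffer, is clamped at a new place each time, not reported: met after 1.6 to 2.4 rad of shaft turning back. It yields at 8 N, then 6 N per mm over 5 mm; force F on it adds 0.4 F to the drag at the handle. A light press is 9 to 26 N on it, 3.6 to 10 N more at the handle.

How it is judged:
By the outcome, as a careful person would: the job done as asked, in the order asked, and still so for the second after the job is handed in, with the robot touching nothing.
It also fails if it takes over 58 s, if anything falls off the work surface, if the arm or the gripper's body presses on something with over 40 N, if the wrist force passes 120 N, or if a joint passes its speed limit or range.

## Working session

There is one attempt and no reset: what is moved stays moved. The work goes in short steps, Python scripts to look and compute and a tool call to move; the robot and the scene stay as the last step left them, time stands still between calls to the robot, and variables do not carry over. Pictures are saved under pics/ and viewed, about 8 in all and at most 12, crops included, and the job is handed in when it is done.

Besides the shell and the picture viewer there is one more tool, called after "Request:" as name(argument=value, ...), one argument or row to a line, values as JSON. apply_moves: Moves the arm, as the interface text tells. Its arguments: {"type":"object","properties":{"increments":{"type":"array","items":{"type":"object","properties":{"gripper":{"type":"number"},"delta_pos":{"type":"array","items":{"type":"number"}},"dr":{"type":"array","items":{"type":"number"}}}}}},"required":["increments"]}

```bash
mkdir -p pics; ls
python3 - <<'E'
from workcell import ctrl
import cv2,numpy as np
o=ctrl.get_obs(); print(o)
for n in("scene","top"):
    d=ctrl.get_image(n); cv2.imwrite(f"pics/{n}0.png",d["img"][:,:,::-1]); np.savez(f"{n}0.npz",**d)
    R=cv2.Rodrigues(np.array(d["rvec"],float))[0]; print(n,d["mtx"],-R.T@np.array(d["tvec"]).ravel(),R)
E
```

```text
pics
{'t': 0.0, 'qpos': array([-1.19500873e+00,  4.23825229e-01,  1.63068560e+00,  7.93896880e-06,
        1.08858600e+00, -1.90097241e-02]), 'qvel': array([-0.00150508, -0.0010873 , -0.00096212,  0.00068839,  0.00017599,
        0.00032588]), 'joint_torque': array([ 1.14014751e-03, -5.44621181e+01, -2.73660761e+01,  6.43970654e-02,
        2.27942294e-02, -1.11636950e-04]), 'ee_pos': array([ 240.21038164, -576.41161928,  229.91316056]), 'orientation': array([ 2.00506759,  0.40258422, -2.00559927]), 'ft_force': array([ 0.86289275, -0.21800153,  0.29808345]), 'moment': array([-0.00382641,  0.01795748, -0.01387091]), 'width': 87.87892846892507}
scene [[428.33008006   0.         257.93978032]
 [  0.         428.33008006 194.02890478]
 [  0.           0.           1.        ]] [ 59.43488019 673.51953399 703.16920563] [[-0.8528435  -0.52207703 -0.00967091]
 [-0.29916904  0.50372213 -0.81040848]
 [ 0.42796711 -0.68825837 -0.58578543]]
top [[385.94788414   0.         252.88305465]
 [  0.         385.94788414 186.04563536]
 [  0.           0.           1.        ]] [408.69046483 -25.5543218  958.25200468] [[-0.02065183 -0.999345   -0.02971667]
 [-0.99396589  0.02372521 -0.10709302]
 [ 0.10772791  0.02732568 -0.99380481]]
```

View pics/top0.png

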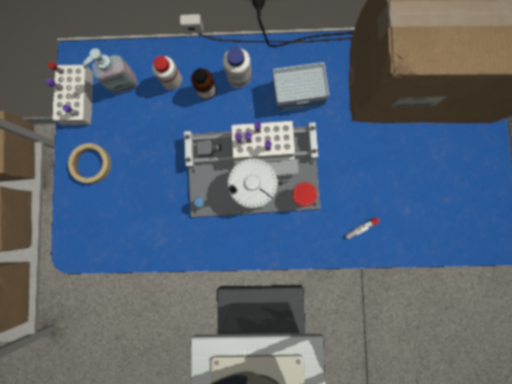

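View pics/scene0.png

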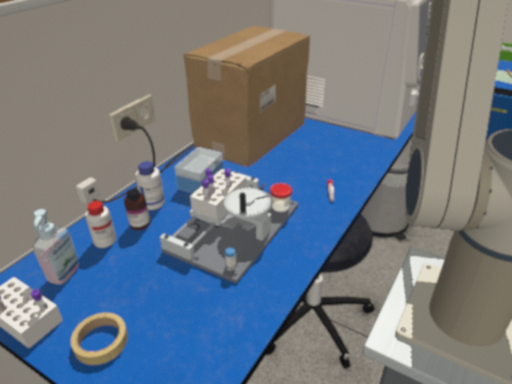

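```bash
cat > h.py <<'E'
import cv2,numpy as np
def world(d):
    K=d["mtx"];R=cv2.Rodrigues(np.array(d["rvec"],float))[0];t=np.array(d["tvec"],float).ravel()
    Z=d["range_z"].astype(float);v,u=np.indices(Z.shape)
    P=np.stack([(u-K[0,2])/K[0,0]*Z,(v-K[1,2])/K[1,1]*Z,Z],-1)
    return (P-t)@R
def ortho(d,cx,cy,z,half=120,s=2.5):
    """rectified view of plane z; up=+x, left=+y; s px/mm"""
    n=int(2*half*s);j,i=np.meshgrid(np.arange(n),np.arange(n))
    X=cx+half-i/s;Y=cy+half-j/s
    p,_=cv2.projectPoints(np.stack([X,Y,np.full_like(X,z)],-1).reshape(-1,3),np.array(d["rvec"],float),np.array(d["tvec"],float),d["mtx"],None)
    p=p.reshape(n,n,2).astype(np.float32)
    return cv2.remap(d["img"],p[...,0],p[...,1],cv2.INTER_CUBIC)[:,:,::-1]
E
python3 - <<'E'
from h import *
d=dict(np.load("top0.npz"));W=world(d)
S=W[140:225,180:325].reshape(-1,3);I=d["img"][140:225,180:325].reshape(-1,3)
m=(abs(S[:,2]-98)<6)&(I.min(1)>130)
q=S[m];print(len(q),q.mean(0),np.median(q[:,2]))
c=np.median(q[:,:2],0)
q=q[np.hypot(*(q[:,:2]-c).T)<75]
(ce,r)=cv2.minEnclosingCircle(q[:,:2].astype(np.float32));print(ce,r,q[:,:2].mean(0))
# plate
b=S[abs(S[:,2]-12)<5];print(cv2.minAreaRect(b[:,:2].astype(np.float32)))
h=S[(S[:,2]>125)&(np.hypot(*(S[:,:2]-ce).T)<60)];print("high",h.round(0)[:25])
o=ortho(d,*ce,98,110,2.6);cv2.imwrite("pics/o0.png",o)
E
```

```text
1687 [510.76828079  -2.19746708  97.44704392] 97.37738964009881
(518.5867309570312, -5.623678684234619) 64.92101287841797 [509.90040095  -1.91237943]
((539.802490234375, 2.06524658203125), (192.25941467285156, 320.0141296386719), 2.287912130355835)
high [[500.  43. 147.]
 [500.  41. 149.]
 [498.  47. 146.]
 [497.  45. 151.]
 [497.  43. 152.]
 [498.  41. 149.]
 [497.  39. 151.]
 [495.  47. 151.]
 [495.  45. 152.]
 [496.  43. 149.]
 [495.  41. 153.]
 [495.  39. 151.]
 [495.  37. 147.]
 [493.  47. 150.]
 [493.  45. 151.]
 [494.  43. 148.]
 [493.  41. 151.]
 [493.  39. 152.]
 [493.  36. 151.]
 [494.  35. 138.]
 [491.  47. 152.]
 [491.  45. 150.]
 [491.  43. 153.]
 [491.  41. 151.]
 [491.  39. 150.]]
```

View pics/o0.png

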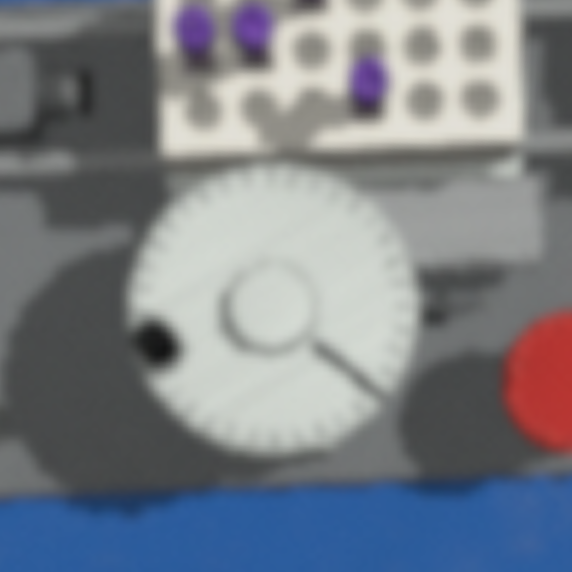

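Run:
```python
from h import *
from workcell import ctrl
o=ctrl.get_obs();print(cv2.Rodrigues(o["orientation"])[0].round(3))
c=np.array([509.4,-0.6])
ims=[]
for n in("top","scene"):
    d=dict(np.load(n+"0.npz"));W=world(d).reshape(-1,3);I=d["img"].reshape(-1,3)
    r=np.hypot(*(W[:,:2]-c).T);a=np.degrees(np.arctan2(W[:,1]-c[1],W[:,0]-c[0]))%360
    m=(r<22)&(abs(W[:,2]-110)<60);print(n,"hub z",np.percentile(W[m,2],[5,50,95]))
    m=(r<53)&(r>22)&(abs(W[:,2]-98)<6);print("dial z",np.median(W[m,2]))
    m=(r>59)&(r<84)&(W[:,2]>80)&(W[:,2]<106)
    print(np.c_[r,a,W[:,2],I][m].round(0)[:40].tolist())
    m=(r<100)&(W[:,2]>112)&(W[:,0]<c[0]+45);print(W[m].mean(0),m.sum())
    ims.append(ortho(d,c[0],c[1],98,95,3.1))
cv2.imwrite("pics/o1.png",np.hstack(ims)[:, :][:590])
```

```text
[[-0.001  0.385 -0.923]
 [ 0.001 -0.923 -0.385]
 [-1.    -0.001 -0.   ]]
top hub z [ 95.68241273 103.66991348 107.76102391]
dial z 97.4032502695123
[[84.0, 1.0, 89.0, 170.0, 168.0, 159.0], [84.0, 359.0, 89.0, 193.0, 190.0, 179.0], [83.0, 358.0, 91.0, 212.0, 208.0, 197.0], [83.0, 356.0, 90.0, 214.0, 210.0, 200.0], [84.0, 355.0, 88.0, 197.0, 194.0, 184.0], [84.0, 12.0, 89.0, 219.0, 217.0, 205.0], [83.0, 11.0, 90.0, 216.0, 212.0, 201.0], [84.0, 9.0, 83.0, 190.0, 187.0, 177.0], [81.0, 359.0, 88.0, 176.0, 173.0, 163.0], [81.0, 358.0, 89.0, 195.0, 192.0, 181.0], [81.0, 356.0, 89.0, 195.0, 192.0, 182.0], [82.0, 14.0, 90.0, 196.0, 193.0, 183.0], [81.0, 12.0, 91.0, 217.0, 214.0, 202.0], [81.0, 11.0, 90.0, 214.0, 211.0, 199.0], [79.0, 359.0, 90.0, 161.0, 159.0, 150.0], [79.0, 358.0, 90.0, 174.0, 171.0, 162.0], [79.0, 356.0, 90.0, 170.0, 168.0, 159.0], [82.0, 343.0, 89.0, 143.0, 141.0, 134.0], [82.0, 342.0, 89.0, 141.0, 139.0, 133.0], [83.0, 340.0, 87.0, 130.0, 127.0, 123.0], [82.0, 338.0, 98.0, 110.0, 106.0, 104.0], [80.0, 14.0, 87.0, 197.0, 194.0, 184.0], [79.0, 13.0, 89.0, 218.0, 215.0, 203.
[... 1853 characters left out ...]
5.0, 86.0, 178.0, 172.0, 162.0], [65.0, 275.0, 97.0, 82.0, 102.0, 133.0], [63.0, 272.0, 100.0, 75.0, 89.0, 114.0], [64.0, 270.0, 100.0, 78.0, 85.0, 101.0], [83.0, 340.0, 90.0, 144.0, 138.0, 132.0], [82.0, 338.0, 90.0, 160.0, 154.0, 148.0], [83.0, 336.0, 88.0, 196.0, 188.0, 180.0], [81.0, 335.0, 88.0, 226.0, 221.0, 210.0], [77.0, 334.0, 90.0, 234.0, 230.0, 222.0], [78.0, 332.0, 88.0, 229.0, 225.0, 215.0], [77.0, 330.0, 88.0, 210.0, 204.0, 193.0], [78.0, 328.0, 87.0, 178.0, 173.0, 163.0], [79.0, 325.0, 85.0, 157.0, 152.0, 146.0], [84.0, 322.0, 81.0, 147.0, 144.0, 138.0], [61.0, 274.0, 97.0, 93.0, 106.0, 127.0], [61.0, 268.0, 99.0, 72.0, 77.0, 83.0]]
[492.14687635  45.32328385 133.47859477] 109
```

```bash
python3 -c "
import cv2;i=cv2.imread('pics/o1.png');cv2.imwrite('pics/o1b.png',cv2.resize(i,(800,400)))"
```

```text
(no output)
```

View pics/o1b.png

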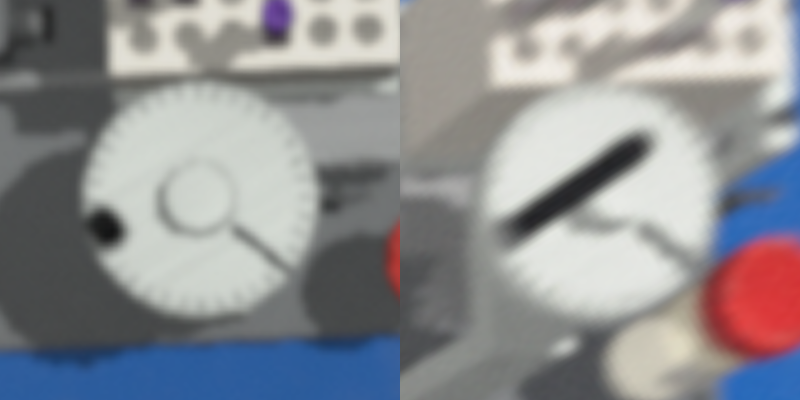

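Request:
apply_moves(
  increments=[
    {"gripper": 45,"delta_pos": [0,0,0],"dr": [-0.1176,0,0]},
    {"gripper": 45,"delta_pos": [0,0,0],"dr": [-0.1176,0,0]},
    {"gripper": 45,"delta_pos": [0,0,0],"dr": [-0.1176,0,0]},
    {"gripper": 45,"delta_pos": [0,0,0],"dr": [-0.1176,0,0]},
    {"gripper": 45,"delta_pos": [0,0,0],"dr": [-0.1176,0,0]},
  ],
)

```text
t: 0.52
ee_pos: [240.3, -576.6, 230.2]
orientation: [1.624, 0.876, -1.624]
ft_force: [-0.4, -0.8, -0.9]
width: 57.8
```

Request:
apply_moves(
  increments=[
    {"gripper": 45,"delta_pos": [0,0,0],"dr": [-0.1176,0,0]},
    {"gripper": 45,"delta_pos": [0,0,0],"dr": [-0.1176,0,0]},
    {"gripper": 45,"delta_pos": [0,0,0],"dr": [-0.1176,0,0]},
    {"gripper": 45,"delta_pos": [0,0,0],"dr": [-0.1176,0,0]},
    {"gripper": 45,"delta_pos": [0,0,0],"dr": [-0.1176,0,0]},
  ],
)

```text
t: 0.93
ee_pos: [240.3, -576.6, 230.2]
orientation: [1.205, 1.213, -1.205]
ft_force: [-0.1, -0.4, -0.5]
width: 39.6
```

Request:
apply_moves(
  increments=[
    {"gripper": 45,"delta_pos": [0,1.26,-3.1],"dr": [0,0,0]},
    {"gripper": 45,"delta_pos": [0,1.26,-3.1],"dr": [0,0,0]},
    {"gripper": 45,"delta_pos": [0,1.26,-3.1],"dr": [0,0,0]},
    {"gripper": 45,"delta_pos": [0,1.26,-3.1],"dr": [0,0,0]},
    {"gripper": 45,"delta_pos": [0,1.26,-3.1],"dr": [0,0,0]},
  ],
)

```text
t: 1.35
ee_pos: [303.5, -420.2, 230.3]
orientation: [1.21, 1.21, -1.21]
ft_force: [1.1, 0.3, 0.4]
width: 39.8
```

Request:
apply_moves(
  increments=[
    {"gripper": 45,"delta_pos": [0,1.26,-3.09],"dr": [0,0,0]},
    {"gripper": 45,"delta_pos": [0,1.26,-3.09],"dr": [0,0,0]},
    {"gripper": 45,"delta_pos": [0,1.26,-3.09],"dr": [0,0,0]},
    {"gripper": 45,"delta_pos": [0,1.26,-3.09],"dr": [0,0,0]},
    {"gripper": 45,"delta_pos": [0,1.26,-3.09],"dr": [0,0,0]},
  ],
)

```text
t: 1.77
ee_pos: [366.5, -265.8, 230.5]
orientation: [1.21, 1.209, -1.209]
ft_force: [0.5, -0.7, 0.0]
width: 39.5
```

Request:
apply_moves(
  increments=[
    {"gripper": 45,"delta_pos": [0,1.26,-3.09],"dr": [0,0,0]},
    {"gripper": 45,"delta_pos": [0,1.26,-3.09],"dr": [0,0,0]},
    {"gripper": 45,"delta_pos": [0,1.26,-3.09],"dr": [0,0,0]},
    {"gripper": 45,"delta_pos": [0,1.26,-3.09],"dr": [0,0,0]},
    {"gripper": 45,"delta_pos": [0,1.26,-3.09],"dr": [0,0,0]},
  ],
)

```text
t: 2.18
ee_pos: [429.5, -111.2, 230.6]
orientation: [1.209, 1.209, -1.209]
ft_force: [0.1, -0.1, 0.4]
width: 39.6
```

Request:
apply_moves(
  increments=[
    {"gripper": 45,"delta_pos": [0,1.26,-3.09],"dr": [0,0,0]},
    {"gripper": 45,"delta_pos": [0,1.26,-3.09],"dr": [0,0,0]},
    {"gripper": 45,"delta_pos": [0,1.26,-3.09],"dr": [0,0,0]},
    {"gripper": 45,"delta_pos": [0,1.26,-3.09],"dr": [0,0,0]},
    {"gripper": 45,"delta_pos": [0,1.26,-3.09],"dr": [0,0,0]},
  ],
)

```text
t: 2.6
ee_pos: [492.5, 43.3, 230.5]
orientation: [1.209, 1.21, -1.209]
ft_force: [1.2, -0.6, 0.4]
width: 39.7
```

Request:
apply_moves(
  increments=[
    {"gripper": 45,"delta_pos": [1,0,0],"dr": [0,0,0]},
    {"gripper": 45,"delta_pos": [1,0,0],"dr": [0,0,0]},
    {"gripper": 45,"delta_pos": [1,0,0],"dr": [0,0,0]},
    {"gripper": 45,"delta_pos": [1,0,0],"dr": [0,0,0]},
    {"gripper": 45,"delta_pos": [1,0,0],"dr": [0,0,0]},
  ],
)

```text
t: 3.02
ee_pos: [491.6, 40.5, 179.3]
orientation: [1.21, 1.209, -1.211]
ft_force: [-0.7, 0.0, 0.0]
width: 39.7
```

Run:
```python
from h import *
from workcell import ctrl
d=ctrl.get_image("scene");o=ctrl.get_obs();print(o["ee_pos"],o["ft_force"])
p=cv2.projectPoints(np.array([o["ee_pos"],[492.5,42.5,151],[492.5,42.5,103]]),d["rvec"],d["tvec"],d["mtx"],None)[0].reshape(-1,2);print(p)
i=d["img"][100:300,150:350,::-1];cv2.imwrite("pics/s1.png",cv2.resize(i,None,fx=3,fy=3,interpolation=2))
```

```text
[490.61107928  40.47078956 177.7362857 ] [-1.16295483 -0.38819048 -2.17958401]
[[243.10356203 183.84709705]
 [242.24531312 194.05816642]
 [242.90441162 211.21306236]]
```

View pics/s1.png

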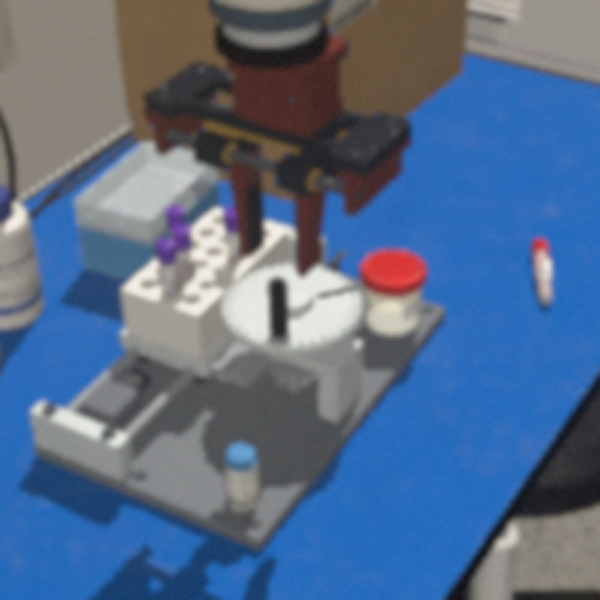

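Request:
apply_moves(
  increments=[
    {"gripper": 45,"delta_pos": [1.1,0.02,-0.03],"dr": [0,0,0]},
    {"gripper": 45,"delta_pos": [1.1,0.02,-0.03],"dr": [0,0,0]},
    {"gripper": 45,"delta_pos": [1.1,0.02,-0.03],"dr": [0,0,0]},
    {"gripper": 45,"delta_pos": [1.1,0.02,-0.03],"dr": [0,0,0]},
    {"gripper": 45,"delta_pos": [1.1,0.02,-0.03],"dr": [0,0,0]},
  ],
)

```text
t: 3.48
ee_pos: [493.3, 43.0, 124.5]
orientation: [1.209, 1.209, -1.209]
ft_force: [0.1, -0.3, -0.4]
width: 39.5
```

Request:
apply_moves(
  increments=[
    {"gripper": 45,"delta_pos": [0,0,0],"dr": [0,0,0]},
    {"gripper": 30,"delta_pos": [0,0,0],"dr": [0,0,0]},
    {"gripper": 20,"delta_pos": [0,0,0],"dr": [0,0,0]},
    {"gripper": 10,"delta_pos": [0,0,0],"dr": [0,0,0]},
    {"gripper": 5,"delta_pos": [0,0,0],"dr": [0,0,0]},
  ],
)

```text
t: 3.9
ee_pos: [493.8, 43.2, 126.2]
orientation: [1.21, 1.208, -1.208]
ft_force: [0.4, -0.2, 0.3]
width: 16.8
```

Request:
apply_moves(
  increments=[
    {"gripper": 5,"delta_pos": [0,0,0],"dr": [0,0,0]},
    {"gripper": 5,"delta_pos": [0,0,0],"dr": [0,0,0]},
    {"gripper": 5,"delta_pos": [0,0,0],"dr": [0,0,0]},
    {"gripper": 5,"delta_pos": [0,0,0],"dr": [0,0,0]},
    {"gripper": 5,"delta_pos": [0,0,0],"dr": [0,0,0]},
  ],
)

```text
t: 4.32
ee_pos: [493.8, 43.2, 126.1]
orientation: [1.21, 1.209, -1.208]
ft_force: [0.5, 0.0, 4.8]
width: 13.8
```

Run:
```python
from workcell import ctrl
o=ctrl.get_obs();print(o["ee_pos"],o["ft_force"],o["width"])
```

```text
[493.84854996  43.16634007 126.12794218] [0.49639767 0.03799054 4.82309018] 13.768530263491083
```

```bash
cat > rows.py <<'E'
import numpy as np,sys
def rows(a0,step,n,R=45.):
    for k in range(n):
        a,b=np.radians([a0+k*step,a0+(k+1)*step])
        dx,dy=R*(np.cos(b)-np.cos(a)),R*(np.sin(b)-np.sin(a))
        print(f"{a0+(k+1)*step:.1f}: [0, {dx/10:.2f}, {-dy/10:.2f}]")
if __name__=="__main__": rows(*[float(v) for v in sys.argv[1:3]],int(sys.argv[3]))
E
python3 rows.py 109.6 4 25
```

```text
113.6: [0, -0.29, 0.12]
117.6: [0, -0.28, 0.14]
121.6: [0, -0.27, 0.16]
125.6: [0, -0.26, 0.17]
129.6: [0, -0.25, 0.19]
133.6: [0, -0.23, 0.21]
137.6: [0, -0.22, 0.22]
141.6: [0, -0.20, 0.24]
145.6: [0, -0.19, 0.25]
149.6: [0, -0.17, 0.27]
153.6: [0, -0.15, 0.28]
157.6: [0, -0.13, 0.29]
161.6: [0, -0.11, 0.29]
165.6: [0, -0.09, 0.30]
169.6: [0, -0.07, 0.31]
173.6: [0, -0.05, 0.31]
177.6: [0, -0.02, 0.31]
181.6: [0, -0.00, 0.31]
185.6: [0, 0.02, 0.31]
189.6: [0, 0.04, 0.31]
193.6: [0, 0.06, 0.31]
197.6: [0, 0.08, 0.30]
201.6: [0, 0.11, 0.30]
205.6: [0, 0.13, 0.29]
209.6: [0, 0.15, 0.28]
```

Request:
apply_moves(
  increments=[
    {"gripper": 5,"delta_pos": [0,-0.29,0.12],"dr": [0,0,0]},
    {"gripper": 5,"delta_pos": [0,-0.28,0.14],"dr": [0,0,0]},
    {"gripper": 5,"delta_pos": [0,-0.27,0.16],"dr": [0,0,0]},
    {"gripper": 5,"delta_pos": [0,-0.26,0.17],"dr": [0,0,0]},
    {"gripper": 5,"delta_pos": [0,-0.25,0.19],"dr": [0,0,0]},
  ],
)

```text
t: 4.73
ee_pos: [480.6, 35.2, 126.1]
orientation: [1.21, 1.208, -1.208]
ft_force: [3.6, -0.4, 4.8]
width: 14.4
```

Request:
apply_moves(
  increments=[
    {"gripper": 5,"delta_pos": [0,-0.23,0.21],"dr": [0,0,0]},
    {"gripper": 5,"delta_pos": [0,-0.22,0.22],"dr": [0,0,0]},
    {"gripper": 5,"delta_pos": [0,-0.2,0.24],"dr": [0,0,0]},
    {"gripper": 5,"delta_pos": [0,-0.19,0.25],"dr": [0,0,0]},
    {"gripper": 5,"delta_pos": [0,-0.17,0.27],"dr": [0,0,0]},
  ],
)

```text
t: 5.15
ee_pos: [470.7, 23.1, 126.1]
orientation: [1.21, 1.207, -1.207]
ft_force: [5.4, -1.2, 5.1]
width: 14.5
```

Request:
apply_moves(
  increments=[
    {"gripper": 5,"delta_pos": [0,-0.15,0.28],"dr": [0,0,0]},
    {"gripper": 5,"delta_pos": [0,-0.13,0.29],"dr": [0,0,0]},
    {"gripper": 5,"delta_pos": [0,-0.11,0.29],"dr": [0,0,0]},
    {"gripper": 5,"delta_pos": [0,-0.09,0.3],"dr": [0,0,0]},
    {"gripper": 5,"delta_pos": [0,-0.07,0.31],"dr": [0,0,0]},
  ],
)

```text
t: 5.57
ee_pos: [465.6, 8.5, 126.1]
orientation: [1.211, 1.207, -1.207]
ft_force: [6.7, 0.7, 3.6]
width: 14.4
```

Request:
apply_moves(
  increments=[
    {"gripper": 5,"delta_pos": [0,-0.02,0.31],"dr": [0,0,0]},
    {"gripper": 5,"delta_pos": [0,0.01,0.31],"dr": [0,0,0]},
    {"gripper": 5,"delta_pos": [0,0.03,0.31],"dr": [0,0,0]},
    {"gripper": 5,"delta_pos": [0,0.05,0.31],"dr": [0,0,0]},
    {"gripper": 5,"delta_pos": [0,0.07,0.31],"dr": [0,0,0]},
  ],
)

```text
t: 5.98
ee_pos: [466.0, -6.8, 126.0]
orientation: [1.21, 1.209, -1.209]
ft_force: [1.7, 1.9, 7.6]
width: 14.6
```

```bash
python3 - <<'E'
from h import *
from workcell import ctrl
d=ctrl.get_image("top");np.savez("top1.npz",**d)
a=ortho(d,590,70,40,75,4)
d=ctrl.get_image("scene");np.savez("scene1.npz",**d)
b=cv2.resize(d["img"][150:270,130:280,::-1],None,fx=2.6,fy=2.6,interpolation=2)
c=np.zeros((600,400,3),np.uint8);c[:b.shape[0],:b.shape[1]]=b[:600,:400]
cv2.imwrite("pics/c1.png",cv2.resize(np.hstack([a,np.pad(b,((0,600-b.shape[0]),(0,0),(0,0)))]),(800,485)))
E
python3 rows.py 189.6 1.2 60 > r.txt; sed -n 1,60p r.txt
```

```text
190.8: [0, 0.02, 0.09]
192.0: [0, 0.02, 0.09]
193.2: [0, 0.02, 0.09]
194.4: [0, 0.02, 0.09]
195.6: [0, 0.02, 0.09]
196.8: [0, 0.03, 0.09]
198.0: [0, 0.03, 0.09]
199.2: [0, 0.03, 0.09]
200.4: [0, 0.03, 0.09]
201.6: [0, 0.03, 0.09]
202.8: [0, 0.04, 0.09]
204.0: [0, 0.04, 0.09]
205.2: [0, 0.04, 0.09]
206.4: [0, 0.04, 0.08]
207.6: [0, 0.04, 0.08]
208.8: [0, 0.04, 0.08]
210.0: [0, 0.05, 0.08]
211.2: [0, 0.05, 0.08]
212.4: [0, 0.05, 0.08]
213.6: [0, 0.05, 0.08]
214.8: [0, 0.05, 0.08]
216.0: [0, 0.05, 0.08]
217.2: [0, 0.06, 0.08]
218.4: [0, 0.06, 0.07]
219.6: [0, 0.06, 0.07]
220.8: [0, 0.06, 0.07]
222.0: [0, 0.06, 0.07]
223.2: [0, 0.06, 0.07]
224.4: [0, 0.07, 0.07]
225.6: [0, 0.07, 0.07]
226.8: [0, 0.07, 0.07]
228.0: [0, 0.07, 0.06]
229.2: [0, 0.07, 0.06]
230.4: [0, 0.07, 0.06]
231.6: [0, 0.07, 0.06]
232.8: [0, 0.07, 0.06]
234.0: [0, 0.08, 0.06]
235.2: [0, 0.08, 0.05]
236.4: [0, 0.08, 0.05]
237.6: [0, 0.08, 0.05]
238.8: [0, 0.08, 0.05]
240.0: [0, 0.08, 0.05]
241.2: [0, 0.08, 0.05]
242.4: [0, 0.08, 0.04]
243.6: [0, 0.08, 0.04]
244.8: [0, 0.08, 0.04]
246.0: [0, 0.09, 0.04]
247.2: [0, 0.09, 0.04]
248.4: [0, 0.09, 0.04]
249.6: [0, 0.09, 0.03]
250.8: [0, 0.09, 0.03]
252.0: [0, 0.09, 0.03]
253.2: [0, 0.09, 0.03]
254.4: [0, 0.09, 0.03]
255.6: [0, 0.09, 0.02]
256.8: [0, 0.09, 0.02]
258.0: [0, 0.09, 0.02]
259.2: [0, 0.09, 0.02]
260.4: [0, 0.09, 0.02]
261.6: [0, 0.09, 0.01]
```

View pics/c1.png

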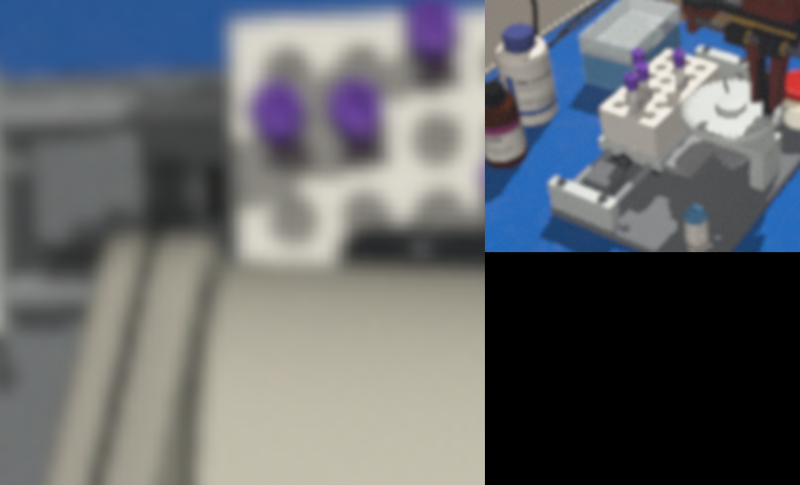

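Request:
apply_moves(
  increments=[
    {"gripper": 5,"delta_pos": [0,0.02,0.09],"dr": [0,0,0]},
    {"gripper": 5,"delta_pos": [0,0.02,0.1],"dr": [0,0,0]},
    {"gripper": 5,"delta_pos": [0,0.02,0.09],"dr": [0,0,0]},
    {"gripper": 5,"delta_pos": [0,0.02,0.09],"dr": [0,0,0]},
    {"gripper": 5,"delta_pos": [0,0.02,0.09],"dr": [0,0,0]},
  ],
)

```text
t: 6.5
ee_pos: [467.0, -11.2, 126.0]
orientation: [1.21, 1.209, -1.209]
ft_force: [3.2, 2.5, 8.0]
width: 14.3
```

Request:
apply_moves(
  increments=[
    {"gripper": 5,"delta_pos": [0,0.03,0.09],"dr": [0,0,0]},
    {"gripper": 5,"delta_pos": [0,0.03,0.09],"dr": [0,0,0]},
    {"gripper": 5,"delta_pos": [0,0.03,0.09],"dr": [0,0,0]},
    {"gripper": 5,"delta_pos": [0,0.03,0.09],"dr": [0,0,0]},
    {"gripper": 5,"delta_pos": [0,0.03,0.09],"dr": [0,0,0]},
  ],
)

```text
t: 6.92
ee_pos: [468.5, -15.6, 126.0]
orientation: [1.211, 1.209, -1.209]
ft_force: [2.3, 3.4, 9.0]
width: 14.1
```

Request:
apply_moves(
  increments=[
    {"gripper": 5,"delta_pos": [0,0.04,0.09],"dr": [0,0,0]},
    {"gripper": 5,"delta_pos": [0,0.04,0.09],"dr": [0,0,0]},
    {"gripper": 5,"delta_pos": [0,0.04,0.09],"dr": [0,0,0]},
    {"gripper": 5,"delta_pos": [0,0.04,0.08],"dr": [0,0,0]},
    {"gripper": 5,"delta_pos": [0,0.04,0.08],"dr": [0,0,0]},
  ],
)

```text
t: 7.33
ee_pos: [470.4, -19.9, 126.0]
orientation: [1.21, 1.209, -1.209]
ft_force: [2.9, 2.9, 8.9]
width: 14.4
```

Request:
apply_moves(
  increments=[
    {"gripper": 5,"delta_pos": [0,0.05,0.08],"dr": [0,0,0]},
    {"gripper": 5,"delta_pos": [0,0.06,0.08],"dr": [0,0,0]},
    {"gripper": 5,"delta_pos": [0,0.06,0.08],"dr": [0,0,0]},
    {"gripper": 5,"delta_pos": [0,0.06,0.08],"dr": [0,0,0]},
    {"gripper": 5,"delta_pos": [0,0.06,0.08],"dr": [0,0,0]},
  ],
)

```text
t: 7.75
ee_pos: [472.7, -23.7, 125.9]
orientation: [1.21, 1.21, -1.21]
ft_force: [0.1, 6.6, 12.1]
width: 14.4
```

Request:
apply_moves(
  increments=[
    {"gripper": 5,"delta_pos": [0,0.05,0.06],"dr": [0,0,0]},
    {"gripper": 5,"delta_pos": [0,0.05,0.06],"dr": [0,0,0]},
    {"gripper": 5,"delta_pos": [0,0.05,0.06],"dr": [0,0,0]},
    {"gripper": 5,"delta_pos": [0,0,0],"dr": [0,0,0]},
    {"gripper": 5,"delta_pos": [0,0,0],"dr": [0,0,0]},
  ],
)

```text
t: 8.17
ee_pos: [473.7, -25.1, 125.9]
orientation: [1.21, 1.211, -1.21]
ft_force: [-1.5, 6.3, 11.9]
width: 14.4
```

Request:
apply_moves(
  increments=[
    {"gripper": 5,"delta_pos": [0,0.05,0.07],"dr": [0,0,0]},
    {"gripper": 5,"delta_pos": [0,0.05,0.07],"dr": [0,0,0]},
    {"gripper": 5,"delta_pos": [0,0.05,0.07],"dr": [0,0,0]},
    {"gripper": 5,"delta_pos": [0,0,0],"dr": [0,0,0]},
    {"gripper": 5,"delta_pos": [0,0,0],"dr": [0,0,0]},
  ],
)

```text
t: 8.58
ee_pos: [474.9, -26.9, 125.9]
orientation: [1.211, 1.212, -1.211]
ft_force: [-0.8, 8.9, 13.4]
width: 14.1
```

Run:
```python
from h import *
from workcell import ctrl
for k in range(3):
    d=ctrl.get_image("scene");o=ctrl.get_obs();print(o["t"],o["ee_pos"].round(1),o["ft_force"].round(1))
```

```text
8.6333 [474.9 -26.9 125.9] [-1.3  7.7 12.9]
8.6833 [474.9 -26.9 125.9] [-1.6  9.  14.2]
8.7333 [474.9 -26.9 125.9] [-1.5  9.3 12.6]
```

```bash
python3 rows.py 218 -3.8 15
```

```text
214.2: [0, -0.18, -0.24]
210.4: [0, -0.16, -0.25]
206.6: [0, -0.14, -0.26]
202.8: [0, -0.12, -0.27]
199.0: [0, -0.11, -0.28]
195.2: [0, -0.09, -0.29]
191.4: [0, -0.07, -0.29]
187.6: [0, -0.05, -0.29]
183.8: [0, -0.03, -0.30]
180.0: [0, -0.01, -0.30]
176.2: [0, 0.01, -0.30]
172.4: [0, 0.03, -0.30]
168.6: [0, 0.05, -0.29]
164.8: [0, 0.07, -0.29]
161.0: [0, 0.09, -0.29]
```

Request:
apply_moves(
  increments=[
    {"gripper": 5,"delta_pos": [0,-0.18,-0.24],"dr": [0,0,0]},
    {"gripper": 5,"delta_pos": [0,-0.16,-0.25],"dr": [0,0,0]},
    {"gripper": 5,"delta_pos": [0,-0.14,-0.26],"dr": [0,0,0]},
    {"gripper": 5,"delta_pos": [0,-0.12,-0.27],"dr": [0,0,0]},
    {"gripper": 5,"delta_pos": [0,-0.11,-0.28],"dr": [0,0,0]},
  ],
)

```text
t: 9.15
ee_pos: [468.5, -15.1, 126.0]
orientation: [1.209, 1.21, -1.21]
ft_force: [0.7, -0.6, 11.1]
width: 14.1
```

Request:
apply_moves(
  increments=[
    {"gripper": 5,"delta_pos": [0,-0.09,-0.29],"dr": [0,0,0]},
    {"gripper": 5,"delta_pos": [0,-0.07,-0.29],"dr": [0,0,0]},
    {"gripper": 5,"delta_pos": [0,-0.05,-0.29],"dr": [0,0,0]},
    {"gripper": 5,"delta_pos": [0,-0.03,-0.3],"dr": [0,0,0]},
    {"gripper": 5,"delta_pos": [0,-0.01,-0.3],"dr": [0,0,0]},
  ],
)

```text
t: 9.57
ee_pos: [465.6, -0.4, 126.0]
orientation: [1.208, 1.21, -1.211]
ft_force: [-1.2, -0.9, 13.0]
width: 14.3
```

Request:
apply_moves(
  increments=[
    {"gripper": 5,"delta_pos": [0,0.01,-0.3],"dr": [0,0,0]},
    {"gripper": 5,"delta_pos": [0,0.03,-0.3],"dr": [0,0,0]},
    {"gripper": 5,"delta_pos": [0,0.05,-0.29],"dr": [0,0,0]},
    {"gripper": 5,"delta_pos": [0,0.07,-0.29],"dr": [0,0,0]},
    {"gripper": 5,"delta_pos": [0,0.09,-0.29],"dr": [0,0,0]},
  ],
)

```text
t: 9.98
ee_pos: [467.4, 14.1, 125.9]
orientation: [1.207, 1.211, -1.212]
ft_force: [-3.4, -0.8, 15.7]
width: 14.0
```

Run:
```python
from h import *
from workcell import ctrl
d=ctrl.get_image("top");np.savez("top2.npz",**d)
o=ctrl.get_obs();print(o["t"],o["ee_pos"].round(1),o["ft_force"].round(1))
e=ctrl.get_image("scene");np.savez("scene2.npz",**e)
cv2.imwrite("pics/o2.png",np.hstack([ortho(d,509.5,-40,98,65,3),ortho(e,509.5,-40,98,65,3)]))
```

```text
10.0333 [467.6  14.5 125.9] [-4.1  0.7 14.9]
```

View pics/o2.png

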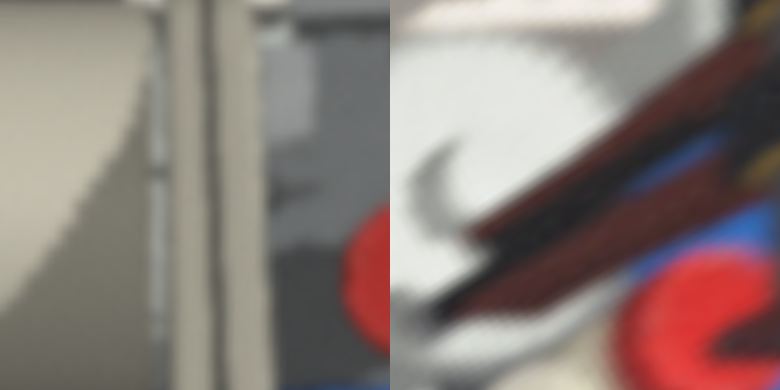

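```bash
cat > pol.py <<'E'
from h import *
def polar(d,cx,cy,z=98.):
    """rows: angle 0.25 deg; cols: r 20..85 at .5mm"""
    a=np.radians(np.arange(0,360,.25))[:,None];r=np.arange(20,85,.5)[None]
    P=np.stack([cx+r*np.cos(a),cy+r*np.sin(a),z+0*a*r],-1)
    p=cv2.projectPoints(P.reshape(-1,3),np.array(d["rvec"],float),np.array(d["tvec"],float),d["mtx"],None)[0].reshape(a.size,r.size,2).astype(np.float32)
    g=cv2.cvtColor(d["img"],cv2.COLOR_RGB2GRAY).astype(np.float32)
    return cv2.remap(g,p[...,0],p[...,1],cv2.INTER_CUBIC)
def centre(d,c,sect):
    """dial centre from rim edges (bright->dark) over angle sectors"""
    c=np.array(c,float)
    for _ in range(6):
        G=polar(d,*c);A=np.arange(0,360,.25);pts=[]
        for lo,hi in sect:
            for k in range(int(lo*4),int(hi*4),8):
                g=cv2.GaussianBlur(G[k:k+1],(5,1),1)[0];s=np.diff(g)[60:86];j=s.argmin()
                if s[j]<-6: R=20+.5*(60+j+.5);pts.append((A[k],R))
        A_,R_=np.array(pts).T;t=np.radians(A_)
        M=np.c_[np.cos(t),np.sin(t),np.ones_like(t)];w=np.ones(len(t))
        for _ in range(5):
            x=np.linalg.lstsq(M*w[:,None],R_*w,rcond=None)[0];w=1/(1+(R_-M@x)**2)
        c=c+x[:2]
    return c,x[2],len(t)
def darkang(G,r0,r1,a0,a1):
    g=G[int(a0*4):int(a1*4),int((r0-20)*2):int((r1-20)*2)].mean(1)
    base=np.percentile(g,60);w=np.clip(base-g-0.35*(base-g.min()),0,None)
    # keep blob round the minimum
    k=g.argmin();lo=k
    while lo>0 and w[lo]>0: lo-=1
    hi=k
    while hi<len(w)-1 and w[hi]>0: hi+=1
    a=a0+np.arange(len(g))*.25
    return (w[lo:hi]*a[lo:hi]).sum()/w[lo:hi].sum(), base-g.min()
E
python3 - <<'E'
from pol import *
out=[]
for n in("top","scene"):
    d=dict(np.load(n+"0.npz"))
    c,R,k=centre(d,(510,0),[(20,100),(125,220),(240,260),(280,330)]);print(n,c.round(2),R.round(2),k)
    G=polar(d,*c)
    for r0,r1 in((30,40),(40,50),(30,52)):print(" rib",r0,r1,darkang(G,r0,r1,215,255))
    for r0,r1 in((60,68),(68,76),(62,78)):print(" ptr",r0,r1,darkang(G,r0,r1,258,285))
    out.append(cv2.resize(G[215*4:300*4],None,fx=3,fy=1.6))
cv2.imwrite("pics/pol.png",np.hstack(out))
E
```

```text
top [510.23  -0.59] 55.74 98
 rib 30 40 (np.float64(230.59940335538113), np.float32(72.17209))
 rib 40 50 (np.float64(230.4874463538157), np.float32(74.136246))
 rib 30 52 (np.float64(230.54318891667464), np.float32(71.59552))
 ptr 60 68 (np.float64(267.5573615214482), np.float32(18.180649))
 ptr 68 76 (np.float64(278.0234236649207), np.float32(30.854408))
 ptr 62 78 (np.float64(278.03997208775553), np.float32(21.964645))
scene [5.0944e+02 1.6000e-01] 55.45 41
 rib 30 40 (np.float64(236.4140128029382), np.float32(63.31862))
 rib 40 50 (np.float64(235.71496782696002), np.float32(73.30838))
 rib 30 52 (np.float64(236.00009086489766), np.float32(68.03926))
 ptr 60 68 (np.float64(268.152714739103), np.float32(23.17714))
 ptr 68 76 (np.float64(269.9790854637074), np.float32(10.10968))
 ptr 62 78 (np.float64(269.09661782355556), np.float32(12.934242))[ WARN:0@2.492] global loadsave.cpp:1063 imwrite_ Unsupported depth image for selected encoder is fallbacked to CV_8U.
```

View pics/pol.png

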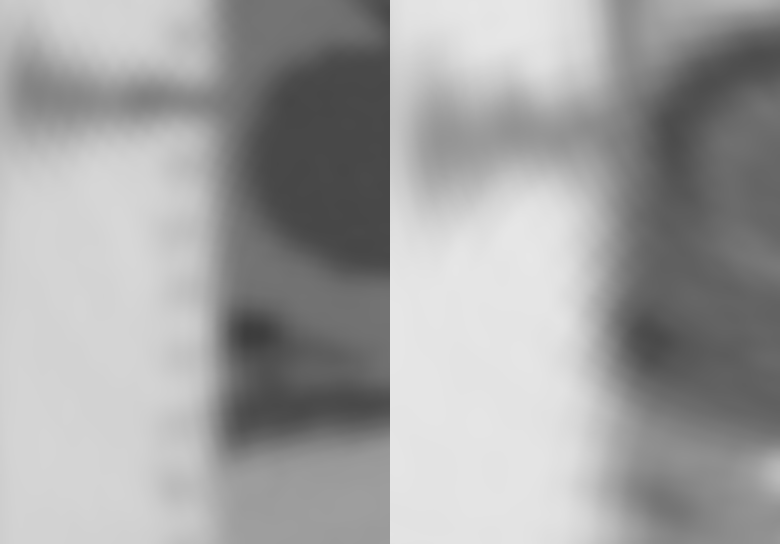

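Request:
apply_moves(
  increments=[
    {"gripper": 5,"delta_pos": [0,0.06,-0.15],"dr": [0,0,0]},
    {"gripper": 5,"delta_pos": [0,0.06,-0.15],"dr": [0,0,0]},
    {"gripper": 5,"delta_pos": [0,0.06,-0.15],"dr": [0,0,0]},
    {"gripper": 5,"delta_pos": [0,0,0],"dr": [0,0,0]},
    {"gripper": 5,"delta_pos": [0,0,0],"dr": [0,0,0]},
  ],
)

```text
t: 10.5
ee_pos: [469.1, 18.8, 125.9]
orientation: [1.208, 1.212, -1.212]
ft_force: [-3.9, 0.5, 14.8]
width: 14.4
```

Request:
apply_moves(
  increments=[
    {"gripper": 45,"delta_pos": [0,0,0],"dr": [0,0,0]},
    {"gripper": 45,"delta_pos": [0,0,0],"dr": [0,0,0]},
    {"gripper": 45,"delta_pos": [0,0,0],"dr": [0,0,0]},
    {"gripper": 45,"delta_pos": [0,0,0],"dr": [0,0,0]},
    {"gripper": 45,"delta_pos": [0,0,0],"dr": [0,0,0]},
  ],
)

```text
t: 10.92
ee_pos: [470.2, 18.7, 125.2]
orientation: [1.209, 1.21, -1.21]
ft_force: [0.6, 0.4, 0.4]
width: 39.2
```

Request:
apply_moves(
  increments=[
    {"gripper": 45,"delta_pos": [-1,0,0],"dr": [0,0,0]},
    {"gripper": 45,"delta_pos": [-1.5,0,0],"dr": [0,0,0]},
    {"gripper": 45,"delta_pos": [-2,0,0],"dr": [0,0,0]},
    {"gripper": 45,"delta_pos": [-2,0,0],"dr": [0,0,0]},
    {"gripper": 45,"delta_pos": [-1.5,0,0],"dr": [0,0,0]},
  ],
)

```text
t: 11.33
ee_pos: [471.1, 18.8, 207.7]
orientation: [1.21, 1.208, -1.208]
ft_force: [0.4, 0.1, -0.4]
width: 40.1
```

Request:
apply_moves(
  increments=[
    {"gripper": 45,"delta_pos": [0,0,-4],"dr": [0,0,0]},
    {"gripper": 45,"delta_pos": [0,0,-4],"dr": [0,0,0]},
    {"gripper": 45,"delta_pos": [0,0,-4],"dr": [0,0,0]},
    {"gripper": 45,"delta_pos": [0,0,-4],"dr": [0,0,0]},
    {"gripper": 45,"delta_pos": [0,0,-4],"dr": [0,0,0]},
  ],
)

```text
t: 11.75
ee_pos: [470.5, 220.6, 206.6]
orientation: [1.21, 1.209, -1.209]
ft_force: [0.8, 0.0, 0.2]
width: 39.7
```

Run:
```python
from pol import *
from workcell import ctrl
o=ctrl.get_obs();print(o["t"],o["ee_pos"].round(1),o["ft_force"].round(1))
im=[]
for n in("top","scene"):
    ds=[ctrl.get_image(n) for _ in range(8)]
    d=ds[0];d["img"]=np.mean([x["img"] for x in ds],0).round().astype(np.uint8);np.savez(n+"3.npz",**d)
    im.append(ortho(d,509.5,-45,98,50,4))
im=np.hstack(im).astype(float)
cv2.imwrite("pics/o3.png",np.clip(im*1.3,0,255).astype(np.uint8))
d=dict(np.load("top3.npz"))
c,R,k=centre(d,(510,0),[(20,100),(165,262),(290,330)]);print(c,R,k);G=polar(d,510.23,-.59)
for r0,r1 in((30,40),(40,50),(30,52)):print(" rib",r0,r1,darkang(G,r0,r1,262,300))
h=world(d).reshape(-1,3);m=(h[:,2]>140)&(h[:,2]<160)&(np.hypot(h[:,0]-510,h[:,1])<56);print(h[m].mean(0),m.sum())
```

```text
11.75 [470.5 220.6 206.6] [0.8 0.  0.2]
[510.24527867  -1.15106888] 55.708043139064955 78
 rib 30 40 (np.float64(277.3716706057928), np.float32(69.8745))
 rib 40 50 (np.float64(277.5332308088264), np.float32(63.598312))
 rib 30 52 (np.float64(277.4599960300529), np.float32(65.62227))
[467.52293441  17.65646981 149.29800626] 40
```

View pics/o3.png

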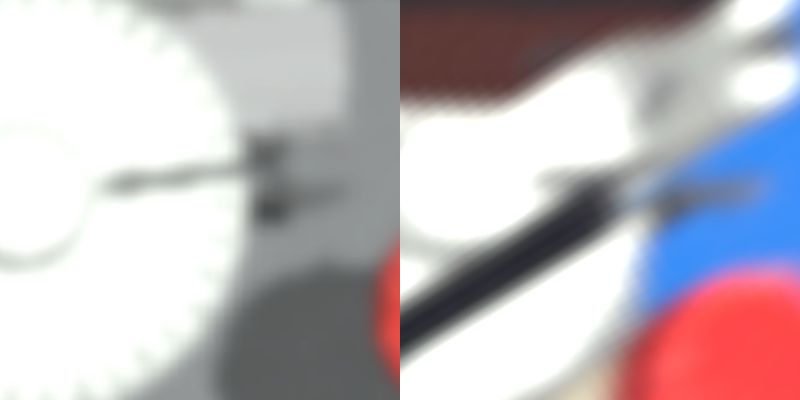

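Run:
```python
from pol import *
from workcell import ctrl
for n,c in(("top",(510.23,-.8)),("scene",(510.,0.))):
    ds=[ctrl.get_image(n) for _ in range(12)];d=ds[0]
    Z=np.stack([x["range_z"] for x in ds]).astype(float);Z[Z==0]=np.nan
    d["range_z"]=np.nanmedian(Z,0);d["img"]=np.mean([x["img"] for x in ds],0).round().astype(np.uint8);np.savez(n+"4.npz",**d)
    W=world(d);r=np.hypot(W[...,0]-c[0],W[...,1]-c[1]);a=np.degrees(np.arctan2(W[...,1]-c[1],W[...,0]-c[0]))%360
    m=(r>57)&(r<86)&(a>255)&(a<290)&(W[...,2]>60)&(W[...,2]<112)
    print(n,np.nanmedian(np.nanstd(Z,0)[m]))
    v,u=np.where(m)
    for V,U in zip(v,u):print(U,V,(W[V,U]-[*c,0]).round(1),"a",a[V,U].round(1),d["img"][V,U])
```

```text
top 1.4063243889247192
279 181 [  1.7 -59.9  98.1] a 271.6 [90 93 92]
280 181 [  1.5 -62.1  99.2] a 271.4 [82 85 84]
281 181 [  1.4 -64.3  99.6] a 271.2 [81 82 82]
282 181 [  1.3 -66.5  99.5] a 271.2 [85 86 86]
283 181 [  1.4 -68.8  98.8] a 271.1 [90 92 92]
284 181 [  1.2 -71.   99.7] a 271.0 [93 95 95]
285 181 [  1.3 -73.3  98.8] a 271.0 [94 96 96]
286 181 [  1.2 -75.5  99. ] a 270.9 [94 97 97]
287 181 [  1.1 -77.7  99.5] a 270.8 [97 99 99]
288 181 [  1.  -79.9  99.9] a 270.7 [102 104 104]
278 182 [ -0.6 -57.6  98.8] a 269.4 [105 107 105]
279 182 [ -0.7 -59.8  98.7] a 269.4 [77 79 78]
280 182 [ -0.8 -62.   99.5] a 269.3 [71 72 72]
281 182 [ -0.8 -64.2  99.4] a 269.2 [72 74 74]
282 182 [ -0.9 -66.5  99.2] a 269.2 [79 80 80]
283 182 [ -0.9 -68.7  99.3] a 269.2 [86 88 88]
284 182 [ -0.9 -71.   98.6] a 269.3 [90 92 93]
285 182 [ -1.  -73.2  99.1] a 269.2 [93 95 96]
286 182 [ -1.1 -75.4  99.4] a 269.2 [97 99 99]
287 182 [ -1.2 -77.6  99.3] a 269.1 [101 103 103]
288 182 [ -1.1 -79.9  98.4] a 269.2 [105 107 108]
278 183 [ -0.1 -58.4  75.1] a 269.9 [97 99 97]
279 183 [ -0.1 -60.7  74.3] a 2
[... 819 characters left out ...]
21]
261 187 [  0.1 -66.   98.5] a 270.1 [ 79  87 103]
259 188 [  1.6 -59.   99.2] a 271.6 [ 90 105 128]
260 188 [ -0.1 -60.9  98.7] a 269.9 [ 78  87 101]
261 188 [ -1.3 -63.7  97.4] a 268.9 [74 79 88]
262 188 [ -2.6 -66.2  96.4] a 267.7 [ 66  81 111]
259 189 [  1.5 -58.7  96.4] a 271.4 [102 114 130]
260 189 [  1.8 -63.8  93.2] a 271.6 [ 98 103 110]
261 189 [ -1.5 -63.2  94.8] a 268.6 [ 98 101 105]
262 189 [ -2.5 -66.4  93.2] a 267.9 [ 84  97 121]
259 190 [  4.9 -64.1  88.9] a 274.3 [110 118 126]
260 190 [  1.2 -62.9  90.9] a 271.1 [132 136 137]
261 190 [ -1.2 -63.7  91.3] a 268.9 [147 150 148]
262 190 [ -2.5 -66.4  90.2] a 267.9 [132 140 152]
262 191 [ -2.1 -66.9  86.7] a 268.2 [180 186 188]
```

Request:
apply_moves(
  increments=[
    {"gripper": 45,"delta_pos": [0,0,4.04],"dr": [0,0,0]},
    {"gripper": 45,"delta_pos": [0,0,4.04],"dr": [0,0,0]},
    {"gripper": 45,"delta_pos": [0,0,4.04],"dr": [0,0,0]},
    {"gripper": 45,"delta_pos": [0,0,4.04],"dr": [0,0,0]},
    {"gripper": 45,"delta_pos": [0,-0.05,4.04],"dr": [0,0,0]},
  ],
)

```text
t: 14.17
ee_pos: [470.1, 15.2, 205.8]
orientation: [1.209, 1.209, -1.208]
ft_force: [0.9, 0.6, -0.1]
width: 39.6
```

Request:
apply_moves(
  increments=[
    {"gripper": 45,"delta_pos": [1,0,0],"dr": [0,0,0]},
    {"gripper": 45,"delta_pos": [1.8,0,0],"dr": [0,0,0]},
    {"gripper": 45,"delta_pos": [2,0,0],"dr": [0,0,0]},
    {"gripper": 45,"delta_pos": [2,0,0],"dr": [0,0,0]},
    {"gripper": 45,"delta_pos": [1,0,0],"dr": [0,0,0]},
  ],
)

```text
t: 14.58
ee_pos: [469.2, 16.9, 125.8]
orientation: [1.208, 1.211, -1.211]
ft_force: [0.4, 0.7, 0.3]
width: 39.6
```

Request:
apply_moves(
  increments=[
    {"gripper": 45,"delta_pos": [0,0,0],"dr": [0,0,0]},
    {"gripper": 30,"delta_pos": [0,0,0],"dr": [0,0,0]},
    {"gripper": 20,"delta_pos": [0,0,0],"dr": [0,0,0]},
    {"gripper": 10,"delta_pos": [0,0,0],"dr": [0,0,0]},
    {"gripper": 5,"delta_pos": [0,0,0],"dr": [0,0,0]},
  ],
)

```text
t: 15.0
ee_pos: [470.6, 16.9, 128.6]
orientation: [1.209, 1.209, -1.208]
ft_force: [-7.7, 0.3, 5.1]
width: 16.7
```

Request:
apply_moves(
  increments=[
    {"gripper": 5,"delta_pos": [0,0,0],"dr": [0,0,0]},
    {"gripper": 5,"delta_pos": [0,0,0],"dr": [0,0,0]},
    {"gripper": 5,"delta_pos": [0,0,0],"dr": [0,0,0]},
    {"gripper": 5,"delta_pos": [0,0,0],"dr": [0,0,0]},
    {"gripper": 5,"delta_pos": [0,0,0],"dr": [0,0,0]},
  ],
)

```text
t: 15.42
ee_pos: [469.9, 17.0, 128.4]
orientation: [1.209, 1.21, -1.209]
ft_force: [-3.8, 1.3, 7.2]
width: 14.3
```

Request:
apply_moves(
  increments=[
    {"gripper": 5,"delta_pos": [0,0.05,-0.11],"dr": [0,0,0]},
    {"gripper": 5,"delta_pos": [0,0.05,-0.11],"dr": [0,0,0]},
    {"gripper": 5,"delta_pos": [0,0.05,-0.11],"dr": [0,0,0]},
    {"gripper": 5,"delta_pos": [0,0.05,-0.11],"dr": [0,0,0]},
    {"gripper": 5,"delta_pos": [0,0,0],"dr": [0,0,0]},
  ],
)

```text
t: 15.83
ee_pos: [472.1, 21.4, 128.4]
orientation: [1.209, 1.209, -1.209]
ft_force: [-2.4, -0.0, 6.9]
width: 14.2
```

Run:
```python
from pol import *
from workcell import ctrl
o=ctrl.get_obs();print(o["ee_pos"],o["ft_force"])
ds=[ctrl.get_image("top") for _ in range(6)]
d=ds[0];d["img"]=np.mean([x["img"] for x in ds],0).round().astype(np.uint8)
G=polar(d,510.23,-.8)
for r0,r1 in((25,30),(30,35),(35,40),(40,45),(45,51)):print(" rib",r0,r1,darkang(G,r0,r1,262,290))
o=ctrl.get_obs();print(o["ee_pos"],o["ft_force"])
```

```text
[472.05988306  21.36012678 128.39067939] [-2.38281087 -0.04573913  6.92629694]
 rib 25 30 (np.float64(270.7115924469878), np.float32(1.910553))
 rib 30 35 (np.float64(268.58751441131164), np.float32(3.2674026))
 rib 35 40 (np.float64(287.7987265421095), np.float32(17.354866))
 rib 40 45 (np.float64(288.6299812613328), np.float32(2.5605316))
 rib 45 51 (np.float64(266.70991057574673), np.float32(9.039444))
[472.06742034  21.32184298 128.38154816] [-3.01138795  0.23177332  5.8569431 ]
```

Request:
apply_moves(
  increments=[
    {"gripper": 45,"delta_pos": [0,0,0],"dr": [0,0,0]},
    {"gripper": 45,"delta_pos": [0,0,0],"dr": [0,0,0]},
    {"gripper": 45,"delta_pos": [0,0,0],"dr": [0,0,0]},
    {"gripper": 45,"delta_pos": [0,0,0],"dr": [0,0,0]},
    {"gripper": 45,"delta_pos": [0,0,0],"dr": [0,0,0]},
  ],
)

```text
t: 16.55
ee_pos: [472.5, 21.2, 127.7]
orientation: [1.209, 1.209, -1.209]
ft_force: [-0.7, -0.7, -0.6]
width: 39.1
```

Request:
apply_moves(
  increments=[
    {"gripper": 45,"delta_pos": [-1,0,0],"dr": [0,0,0]},
    {"gripper": 45,"delta_pos": [-1.5,0,0],"dr": [0,0,0]},
    {"gripper": 45,"delta_pos": [-2,0,0],"dr": [0,0,0]},
    {"gripper": 45,"delta_pos": [-2,0,0],"dr": [0,0,0]},
    {"gripper": 45,"delta_pos": [-1.5,0,0],"dr": [0,0,0]},
  ],
)

```text
t: 16.97
ee_pos: [472.7, 21.2, 209.8]
orientation: [1.21, 1.208, -1.208]
ft_force: [0.1, -0.3, 0.1]
width: 39.4
```

Request:
apply_moves(
  increments=[
    {"gripper": 45,"delta_pos": [0,0,-4],"dr": [0,0,0]},
    {"gripper": 45,"delta_pos": [0,0,-4],"dr": [0,0,0]},
    {"gripper": 45,"delta_pos": [0,0,-4],"dr": [0,0,0]},
    {"gripper": 45,"delta_pos": [0,0,-4],"dr": [0,0,0]},
    {"gripper": 45,"delta_pos": [0,0,-4],"dr": [0,0,0]},
  ],
)

```text
t: 17.38
ee_pos: [472.1, 223.0, 208.7]
orientation: [1.21, 1.209, -1.209]
ft_force: [0.8, 0.7, 0.2]
width: 39.7
```

```bash
cat > chk.py <<'E'
from pol import *
from workcell import ctrl
o=ctrl.get_obs();print(o["t"],o["ee_pos"].round(1),o["ft_force"].round(1))
im=[]
for n in("top","scene"):
    ds=[ctrl.get_image(n) for _ in range(8)];d=ds[0]
    Z=np.stack([x["range_z"] for x in ds]).astype(float);Z[Z==0]=np.nan;d["range_z"]=np.nanmedian(Z,0)
    d["img"]=np.mean([x["img"] for x in ds],0).round().astype(np.uint8);np.savez(n+"5.npz",**d)
    im.append(ortho(d,509.5,-45,98,50,4))
    h=world(d).reshape(-1,3);m=(h[:,2]>143)&(h[:,2]<156)&(np.hypot(h[:,0]-510,h[:,1])<56);q=h[m].mean(0);print(n,"handle",q.round(1),m.sum(),np.degrees(np.arctan2(q[1]+.8,q[0]-510.23)))
    if n=="top":
        c,R,k=centre(d,(510,0),[(20,100),(165,262),(290,330)]);print(c,R,k)
        G=polar(d,510.23,-.8)
        for r0,r1 in((25,35),(35,45),(45,52)):print(" rib",r0,r1,darkang(G,r0,r1,258,290))
    W=world(d);a=np.degrees(np.arctan2(W[...,1]+.5,W[...,0]-510.1))%360;r=np.hypot(W[...,0]-510.1,W[...,1]+.5)
    m=(r>62)&(r<81)&(a>265)&(a<278)&(abs(W[...,2]-98.7)<1.7);print("ptr",np.mean(a[m]),m.sum())
im=np.hstack(im).astype(float);cv2.imwrite("pics/o5%d.png"%int(o["t"]),np.clip(im*1.2,0,255).astype(np.uint8))
E
python3 chk.py
```

```text
17.3833 [472.1 223.  208.7] [0.8 0.7 0.2]
top handle [470.1  23.8 149.5] 39 148.4690689311858
[510.020986    -1.01090997] 55.58980184314455 76
 rib 25 35 (np.float64(269.58545165036753), np.float32(55.317825))
 rib 35 45 (np.float64(269.5931222152989), np.float32(63.378815))
 rib 45 52 (np.float64(269.1101124291614), np.float32(53.514008))
ptr 269.95278489140924 20
scene handle [472.6  25.4 148.2] 35 145.1730526340308
ptr 270.379168788474 10
```

View pics/o517.png

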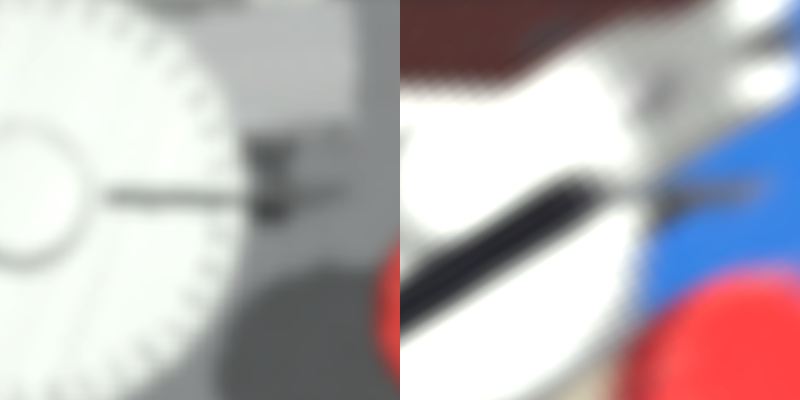

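Run:
```python
from pol import *
d=dict(np.load("top5.npz"));g=cv2.cvtColor(d["img"],cv2.COLOR_RGB2GRAY)
print(range(262,292));print("\n".join(f"{r} "+" ".join(f"{x:3d}" for x in g[r,262:292]) for r in range(174,191)))
W=world(d)
print("\n".join(f"{r} "+" ".join(f"{x:3.0f}" for x in W[r,262:292,2]) for r in range(176,188)))
c=np.array([[510.1+rr*np.cos(np.radians(t)),-.8+rr*np.sin(np.radians(t)),98.] for t in (269,270,271) for rr in (30,50,60,80)])
print(cv2.projectPoints(c,d["rvec"],d["tvec"],d["mtx"],None)[0].reshape(-1,2).round(2).tolist())
```

```text
range(262, 292)
174 210 210 211 212 211 211 212 213 213 208 201 194 187 176 159 145 140 136 133 130 127 126 125 123 119 115 118 119 117 115
175 210 211 212 212 211 211 213 214 213 208 201 195 192 182 155 127 115 111 110 109 107 113 116 115 111 110 112 115 115 114
176 210 211 211 211 211 212 213 214 212 210 207 204 202 189 157 116  94  88  88  89  93 104 111 112 110 109 110 112 114 114
177 210 211 212 211 211 212 213 213 212 212 210 207 202 190 159 117  87  77  76  81  91 105 112 113 112 111 112 113 114 114
178 211 212 211 211 211 213 214 213 212 211 208 202 196 188 165 128  94  78  76  82  96 108 113 114 114 113 113 113 114 114
179 210 211 210 209 210 212 213 211 211 210 207 200 196 193 177 143 108  87  81  84  96 107 111 111 111 111 111 113 113 114
180 203 201 200 199 201 203 202 201 200 200 199 196 195 194 182 151 115  93  84  84  92 100 104 104 104 104 106 110 113 114
181 182 174 171 172 174 175 175 172 171 171 172 172 172 172 165 140 109  89  82  81  86  91  95  96  96  99 103 109 113 114
182 162 148 146 146 145 147 148 147 146 145 145 144 145 148 144 122  93  76  72  74  81  87 
[... 2026 characters left out ...]
7  97  98  97  97  98  97  97  98  98  97  97  97  96  74  75  75  89  91  12  12  12  12  12  12  11  13  12  12
185  96  98  98  97  98  96  97  98  98  98  99  98  97  97  97  72  72  72  11  10  11  12  10  12  12  12  11  12  11  12
186  96  98  98  97  96  97  96  98  97  98  98  97  98  98  97  11  12  11  11  11  12  11  10  11  11  12  11  10  11  10
187  97  98  97  97  97  98  97  97  97  97  97  98  97  97  96  12  12  11  10  13  11  11  13  11  11  11  12  11  12  10
[[265.69, 182.36], [274.61, 182.3], [279.08, 182.27], [288.03, 182.21], [265.68, 182.12], [274.61, 181.91], [279.07, 181.8], [288.02, 181.59], [265.68, 181.89], [274.59, 181.52], [279.06, 181.34], [287.99, 180.97]]
```

```bash
python3 -c "
from workcell import ctrl
print(ctrl.close_job())"
```

```text
the job is handed in; nothing more can be done
None
```

I wound the dial back until the carriage pressed lightly on its buffer. I then came back clockwise through the play to the pointer, let go, moved the arm clear and handed the job in at about 18 s.

- **Buffer:** drag at the handle rose from about 2 N to 8 N, which is roughly 15 N on the buffer. That is inside the 9–26 N range for a light press.
- **Return:** I came about 68° clockwise, well past the 34° of play, and only turned clockwise at the end. I let go once on the way to measure. Taking hold again seems to have nudged the dial about 2° further than planned.
- **Final alignment:** in the last averaged top view, the rib stands at about 269.1–269.5° and the pointer at about 270.1–270.5°. The rib is therefore about 1° (roughly 1 mm at the rim) past the pointer. The rougher depth-based estimate from the handle put the rib nearer 268.5°, so it could be up to 2° past. I left it rather than unwind again, because one pixel in that view is over 2°.
- **Other readings:** the largest wrist force I read was about 16 N. I did not push the carriage. The arm stayed clear of the vial, cup and tube, though I did not measure their positions again at the end.

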